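Set the oven timer and clip its splash cover on

ROBOT

A 6-joint arm with a two-finger parallel gripper is mounted at the origin on the work surface. World frame = base frame: x ahead of the robot, y to its left, z up, the work surface at z = 0. Lengths are in m, angles in rad, forces in N, time in s.
With the tool pointing down it reaches from about 0.3 to 0.95 m from the base axis. Payload 3.1 kg.
Tool frame: the origin (TCP) lies at the very end of the fingers, on their centre line; the grasp point (between the pads) lies 19 mm behind it; z points along the fingers, y is the direction in which the jaws open and shut (so a half turn about z gives the same grasp; the last joint's range is limited). The gripper opens to 85 mm and grips with 20 to 120 N. Pads are 22 mm wide; open, the fingers measure 114 mm over their backs; the gripper's body (76 mm by 85 mm) begins 54 mm behind the grasp point. The pads swing forward as they close: fully open they stand 13 mm farther back than shut.
Start: joints at [1.054, 0.308, 1.634, -0, 1.2, -0.07], TCP at [0.27, 0.564, 0.231] pointing down, gripper open.
Joint ranges: [-3.06, 3.06], [-0.79, 1.96], [0.05, 2.63], [-1.19, 4.34], [0.05, 2.64], [-2.94, 2.94]. Speed limits (rad/s): [2.79, 2.79, 3.14, 3.14, 3.14, 3.14].

INTERFACE

Orientations are given as a unit quaternion [w, x, y, z].
In Python, from workcell import r gives the robot as it stands. The module is installed in compiled form; this text tells all that it offers.
- The arm moves only by the tool servo_tool, never from a script. Its argument "commands" is a list of rows, each a list of 7 numbers: the shift along the tool's x, y, z in cm, then the turn, a rotation vector about the tool's x, y, z in rad, then the opening, from 0 (shut) to 1 (fully open). A call has 1 to 12 rows; each row shifts and turns the commanded pose from where the row before left it, along the tool's axes as they then stand; what a row does not reach is not made up. A row lasts 1/12 s, in which the tool goes at most 41.7 mm and 7.16 degrees, less where a joint would pass 70% of its speed; a pose out of reach is approached as far as the arm can. A call is refused whole if a number of a shift passes 4.17 or a number of a turn 0.125, either way. A call with a gripper value outside its range is refused whole. The fingers move at their own pace and stop on an object; "squeeze" is the grip in N (left out, the last holds). Time passes only in rows, so rows that do not move let the fingers close. It gives the time, the measured TCP pose, the force and the opening at its end, in the units of the state.
- r.sense(): the state, without advancing time (a new reading comes with each control period).
- r.camera(name): name is "scene" or "top"; returns a dict with "image" (420x560x3 uint8, blue, green, red), "fx", "fy", "cx", "cy" (pixels), "extrinsics" (4x4, takes a point from camera to world coordinates). Camera axes: x right, y up, looking along -z (the intrinsics and any distortion apply to the point x, -y, -z); pixel columns grow to the right and rows downward; lengths in m; the calibration is good to about 2 mm. A picture is of the moment at which its call begins. There is no depth.
- r.close_job(): hands the job in, once; it reports no verdict.
The state is a dict: "time_s": time; "joints": joint angles; "joint_vel": joint speeds; "effort": joint torques, N m; "eef_pos": TCP position; "ee_rot": TCP orientation; "contact_force": force on the tool from outside, world axes, zero at the start; "ft_torque": the same for the moment, N m; "finger_gap": finger opening in m.
Only numpy, scipy, OpenCV 4.12 (cv2) and the standard library are available. Lean on these libraries where they do the work, as an engineer would, in place of code of your own. Each camera call takes 0.05 s, during which the arm holds its last target. There are 200 camera calls.

TASK

Set the oven timer: press its keys fully down one at a time, first the round key, then the square one, then the long narrow one. Then take the splash cover by its rib, fit it over the keypad and push it down until it snaps home on both catches, and keep pressing it down firmly (about 10 to 15 N): finish while still holding it pressed. Leave the other things on the bench where they are.

Things in the scene. Friction and masses are not known exactly. Their poses are not given: they have to be found in the camera images.
- unit: the oven timer's keypad unit, fixed on the bench, long along its own y: a grey base 104 (x) x 170 (y) mm whose top, a shoulder all round, is 30 mm above the bench; on it a neck 84 (x) x 150 (y) mm up to a deck 46 mm above the bench. Origin: centre of the underside, on the bench; z up
- unit_deck (a point): centre of the unit's deck, the neck's top, 46 mm above the bench. The three keys stand here in a row along the unit's y, at y = -46, 0 and +46 mm, in an order that varies
- unit_home (a point): on the unit's axis at shoulder height, 30 mm above the bench: where the cover's origin lies when fitted home, with its y along the unit's y (either way round). Its walls then stand on the rigid shoulder and the keys stay clear of it
- cover: loose white plastic splash cover, about 0.09 kg, right way up on the bench: an upside-down shell 95 (x) x 161 (y) mm and 36 mm tall, walls and top 4 mm thick, inside 87 x 153 mm (1.5 mm clearance each side of the neck), a window in each long wall for the catch. The same either way round. Origin: centre of its underside; z up
- cover_rib (a point): centre of the top face of the cover's grip rib: solid, 20 (x) x 70 (y) x 26 mm tall, in the middle of the cover's top, long along y. This point is 62 mm above the cover's underside; axes as the cover's
- catch_near (a joint): sprung catch in the middle of the unit's long side at -x: 20 mm long, standing 4 mm out of the neck. 0 = fully out, grows as it is pushed in (m, up to 0.006). Going down, the cover meets both catches 10 mm above home; the push needed rises to some 11 to 15 N at 6 to 7 mm above home, then suddenly drops as they spring out into its windows and it goes home
- catch_far (a joint): the like catch on the unit's +x side: same values
- key_round (a joint): the round key, 22 mm across: 0 = up, grows to 0.006 m fully down; a spring brings it back; starts to move at about 1.5 N, fully down at about 5 N
- key_round_top (a point): centre of the top face of the round key, 22 mm across; up, it is 58 mm above the bench, 12 mm above the unit's deck; axes as the unit's
- key_square (a joint): the square key, 22 x 22 mm: 0 = up, grows to 0.006 m fully down; a spring brings it back; starts to move at about 1.5 N, fully down at about 5 N
- key_square_top (a point): centre of the top face of the square key, 22 x 22 mm; up, it is 58 mm above the bench, 12 mm above the unit's deck; axes as the unit's
- key_long (a joint): the long narrow key, 44 mm along the unit's x by 11 mm along its y: 0 = up, grows to 0.006 m fully down; a spring brings it back; starts to move at about 1.5 N, fully down at about 5 N
- key_long_top (a point): centre of the top face of the long narrow key, 44 mm along the unit's x by 11 mm along its y; up, it is 58 mm above the bench, 12 mm above the unit's deck; axes as the unit's
- nozzle_a: bystander: steel piping nozzle, a cone 32 mm across and 44 mm tall standing on its wide end, between unit and cover. Origin: centre of its underside
- nozzle_b: bystander: smaller steel piping nozzle, 29 mm across and 40 mm tall, between unit and cover. Origin: centre of its underside
- bowl: bystander: steel bowl, 140 mm across, 60 mm tall, beyond the working area. Origin: centre of its underside
- jar: bystander: closed glass jar, 72 mm across, 90 mm tall, beyond the working area. Origin: centre of its underside
- cup: bystander: white ceramic cup, 76 mm across, 80 mm tall, beyond the working area. Origin: centre of its underside
- brush: bystander: pastry brush lying flat, at the left far side. Origin: on its axis along the length, at the underside
- spatula: bystander: spatula lying flat, at the right far side. Origin: on its axis along the length, at the underside

How it is judged:
On the way, in this order (a step that is already met when the one before it is completed fails the run):
1. the round key is pressed down, alone (value of joint key_round above 0.0035 m and value of joint each of key_square, key_long below 0.0015 m), for 0.05 s.
2. then the square key, alone (value of joint key_square above 0.0035 m and value of joint each of key_round, key_long below 0.0015 m), for 0.05 s.
3. then the long key, alone (value of joint key_long above 0.0035 m and value of joint each of key_round, key_square below 0.0015 m), for 0.05 s.
4. the cover has snapped home over the keypad, both catches out (z of cover in the frame of unit between 0.027 and 0.0313 m and horizontal distance between cover and unit below 0.004 m and angle between the y axis of cover and the y axis of unit, either way round below 0.06 rad and angle between cover's own z axis and vertical below 0.04 rad and value of joint each of catch_near, catch_far below 0.0012 m), for 0.2 s.
At the end, for the whole second after the job is handed in: Cover home on the unit (origin 27 to 31.3 mm above the unit's, within 4 mm sideways, long axes within 0.06 rad, tilt under 0.04 rad), both catches out (under 1.2 mm in), the gripper touching the cover and pressing it on the unit with more than 4 N through the last second (all of step 4 and contact force between cover and unit above 4 N and contact force between the fingers and cover above 3 N); the arm keeps its last pose, push and grip.
It fails at once if a bystander is moved more than 30 mm (distance of any of nozzle_a, nozzle_b, bowl, jar, cup, brush, spatula from where it was at the start of the episode above 0.03 m).
It also fails if it takes over 61 s, if anything falls off the work surface, if the arm or the gripper's body presses on something with over 40 N, if the wrist force passes 120 N, or if a joint passes its speed limit or range.

## Working session

There is one attempt and no reset: what is moved stays moved. The work goes in short steps, Python scripts to look and compute and a tool call to move; the robot and the scene stay as the last step left them, time stands still between calls to the robot, and variables do not carry over. Pictures are saved under pics/ and viewed, about 8 in all and at most 12, crops included, and the job is handed in when it is done.

Besides the shell and the picture viewer there is one more tool, called after "Emit:" as name(argument=value, ...), one argument or row to a line, values as JSON. servo_tool: Moves the arm, as the interface text tells. Its arguments: {"type":"object","properties":{"commands":{"type":"array","items":{"type":"array","items":{"type":"number"}}},"squeeze":{"type":"number"}},"required":["commands"]}

```bash
mkdir -p pics; python3 - <<'E'
from workcell import r
import cv2,numpy as np
np.set_printoptions(precision=4,suppress=True)
s=r.sense();print({k:np.round(v,4) for k,v in s.items()})
for n in("scene","top"):
    c=r.camera(n);cv2.imwrite(f"pics/{n}0.png",c["image"]);print(n,{k:c[k] for k in c if k!="image"})
E
```

```text
{'time_s': np.float64(0.0), 'joints': array([ 1.0543,  0.309 ,  1.6352,  0.    ,  1.1997, -0.0697]), 'joint_vel': array([-0.001 , -0.0007,  0.    ,  0.0001,  0.0001,  0.0005]), 'effort': array([  0.0004, -41.5242, -27.6667,  -0.0001,   0.01  ,   0.    ]), 'eef_pos': array([0.2697, 0.5629, 0.2301]), 'ee_rot': array([-0.0003,  0.2215,  0.9752, -0.0011]), 'contact_force': array([-0.1857, -0.496 ,  0.0193]), 'ft_torque': array([0.0495, 0.0046, 0.0283]), 'finger_gap': np.float64(0.0852)}
scene {'fx': 513.5720899333886, 'fy': 513.5720899333886, 'cx': 282.2999098579389, 'cy': 208.57663416772988, 'extrinsics': array([[-0.5625, -0.4567,  0.6892,  1.334 ],
       [ 0.8266, -0.3295,  0.4563,  0.4791],
       [ 0.0187,  0.8263,  0.5629,  0.658 ],
       [ 0.    ,  0.    ,  0.    ,  1.    ]])}
top {'fx': 463.18610398816554, 'fy': 463.18610398816554, 'cx': 279.3176202233295, 'cy': 212.2323270223397, 'extrinsics': array([[-0.001 ,  0.9755, -0.22  ,  0.4299],
       [-1.    , -0.0024, -0.0062, -0.0112],
       [-0.0066,  0.22  ,  0.9755,  1.0282],
       [ 0.    ,  0.    ,  0.    ,  1.    ]])}
```

View pics/scene0.png

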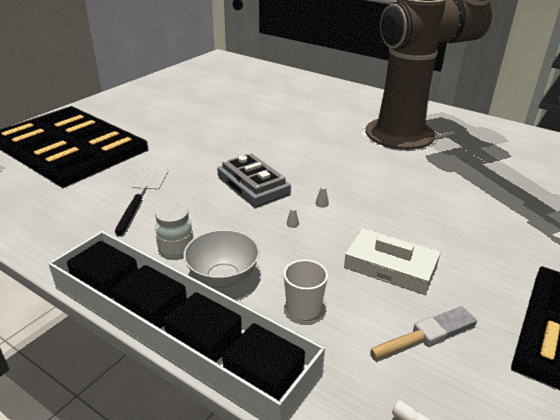

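View pics/top0.png

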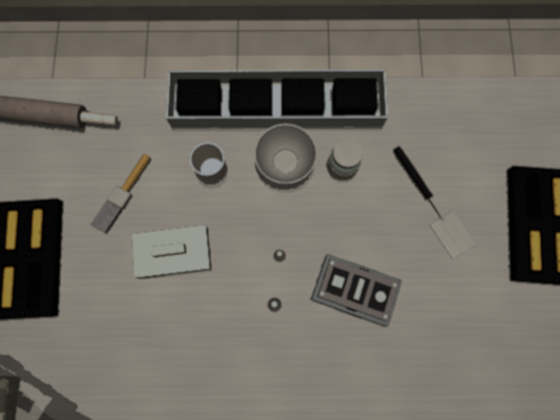

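The top view shows the unit at (357,290), with square (338,282), long (358,289) and round (381,297) keys, and the cover at (171,251). The nozzles are at (279,255) and (274,304). I'll enlarge both objects in both views.

```bash
python3 - <<'E'
import cv2,numpy as np
t=cv2.imread("pics/top0.png");s=cv2.imread("pics/scene0.png")
def cr(im,x,y): 
    o=cv2.resize(im[y:y+75,x:x+100],None,fx=4,fy=4,interpolation=cv2.INTER_CUBIC)
    for k in range(0,100,10): cv2.putText(o,str(x+k),(4*k,8),0,.3,(0,0,255));cv2.line(o,(4*k,10),(4*k,14),(0,0,255))
    for k in range(10,75,10): cv2.putText(o,str(y+k),(0,4*k),0,.3,(0,0,255));cv2.line(o,(20,4*k),(24,4*k),(0,0,255))
    return o
cv2.imwrite("pics/crops.png",np.vstack([np.hstack([cr(t,308,253),cr(s,205,145)]),np.hstack([cr(t,122,215),cr(s,342,222)])]))
E
```

```text
(no output)
```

View pics/crops.png

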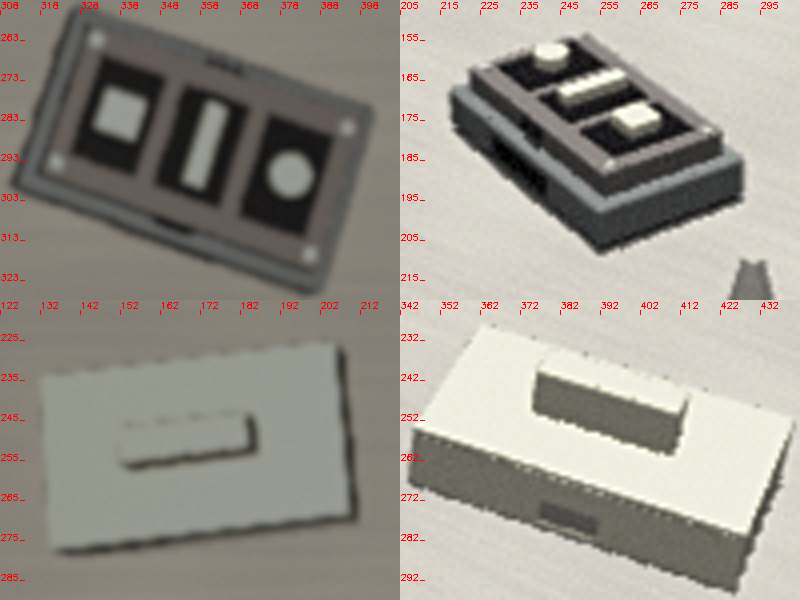

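The crops give the deck's corner dots and key tops, plus the cover's top corners and rib top corners, in both views. I'll fit position, yaw and height to these points.

```bash
cat > vis.py <<'E'
import numpy as np
from scipy.optimize import least_squares
K={"top":(463.186,279.3176,212.2323,np.array([[-0.001,.9755,-.22,.4299],[-1,-.0024,-.0062,-.0112],[-.0066,.22,.9755,1.0282]])),
"scene":(513.572,282.2999,208.5766,np.array([[-.5625,-.4567,.6892,1.334],[.8266,-.3295,.4563,.4791],[.0187,.8263,.5629,.658]]))}
def proj(n,P):
    f,cx,cy,E=K[n];p=(np.atleast_2d(P)-E[:,3])@E[:,:3]
    return np.c_[cx+f*p[:,0]/-p[:,2],cy-f*p[:,1]/-p[:,2]]
def fit(obs,x0):
    # obs: list of (view, local point, pixel); state x,y,z,yaw
    def res(q):
        c,s=np.cos(q[3]),np.sin(q[3]);R=np.array([[c,-s,0],[s,c,0],[0,0,1]])
        return np.concatenate([(proj(n,R@np.array(l)+q[:3])-p).ravel() for n,l,p in obs])
    o=least_squares(res,x0,loss="soft_l1");return o.x,res(o.x).reshape(-1,2)
def px(x,y,ox,oy): return np.array([(x+.5)/4-.5+ox,(y+.5)/4-.5+oy])
E
python3 - <<'E'
from vis import *
np.set_printoptions(precision=4,suppress=True)
T=lambda x,y:px(x,y,308,253); S=lambda x,y:px(x-400,y,205,145)
ks=[((0,.046,.058),T(121,115),S(636,118)),((0,0,.058),T(203,146),S(592,86)),((0,-.046,.058),T(291,174),S(550,48))]
u=[(n,l,p) for l,a,b in ks for n,p in(("top",a),("scene",b))]
x,e=fit(u,[.35,-.15,0,-.2]);print("unit keys",x);print(e.round(2).tolist())
d=[(s1*.036,s2*.069,.046) for s1,s2 in((1,1),(1,-1),(-1,-1),(-1,1))]
dt=[T(97,39),T(347,127),T(310,255),T(56,162)];ds=[S(708,131),None,S(490,68),S(610,163)]
def q(m):
    return
for t,s in((True,True),(True,False)):
  best=None
  for hx in np.arange(.03,.041,.001):
    for hy in np.arange(.06,.074,.001):
      o=[]
      for (s1,s2),a,b in zip(((1,1),(1,-1),(-1,-1),(-1,1)),dt,ds):
        l=(s1*hx,s2*hy,.046);o.append(("top",l,a))
      x,e=fit(o,[.35,-.15,0,-.2])if 0 else (None,None)
# rays/triangulation of each key
def tri(a,b):
    o=least_squares(lambda X:np.r_[proj("top",X)[0]-a,proj("scene",X)[0]-b],[.4,0,.05]);return o.x,o.fun
for l,a,b in ks: print("tri",*tri(a,b))
C=lambda x,y:px(x,y-300,122,215); D=lambda x,y:px(x-400,y-300,342,222)
# local corners: (+x = up in top image, +y = left)
cs={(1,1):(C(40,377),D(793,422)),(1,-1):(C(337,344),D(487,325)),(-1,-1):(C(352,514),D(412,430)),(-1,1):(C(57,549),D(738,533))}
# top view is seen from above; scene camera stands at +x,+y : near-right corners are +x
E
```

```text
unit keys [ 0.4861 -0.1698 -0.0039 -0.3411]
[[-0.21, 0.06], [-0.11, -0.4], [0.4, -0.24], [-0.07, -0.5], [-0.33, 0.26], [-0.01, 1.3]]
tri [ 0.5015 -0.1267  0.053 ] [-0.1508  0.0956 -0.1958 -0.0313]
tri [ 0.4858 -0.1694  0.0527] [ 0.1023 -0.0671  0.1376  0.0244]
tri [ 0.471  -0.2129  0.0579] [-0.0478  0.0324 -0.0667 -0.0131]
```

```bash
cat > fitall.py <<'E'
from vis import *
np.set_printoptions(precision=4,suppress=True)
T=lambda x,y:px(x,y,308,253); S=lambda x,y:px(x-400,y,205,145)
C=lambda x,y:px(x,y-300,122,215); D=lambda x,y:px(x-400,y-300,342,222)
keys=[((0,.046,.058),T(121,115),S(636,118)),((0,0,.058),T(203,146),S(592,86)),((0,-.046,.058),T(291,174),S(550,48))]
dots={(1,1):(T(97,39),S(610,163)),(1,-1):(T(347,127),S(490,68)),(-1,-1):(T(310,255),None),(-1,1):(T(56,162),S(708,131))}
hx,hy=.036,.069
def uo(hx,hy):
    o=[(n,l,p) for l,a,b in keys for n,p in(("top",a),("scene",b))]
    for (a,b),v in dots.items(): o+=[(n,(a*hx,b*hy,.046),p) for n,p in zip(("top","scene"),v) if p is not None]
    return o
b=min(((np.abs(fit(uo(hx,hy),[.48,-.17,0,-.34])[1]).sum(),hx,hy) for hx in np.arange(.030,.041,.002) for hy in np.arange(.062,.074,.002)))
x,e=fit(uo(*b[1:]),[.48,-.17,0,-.34]);print("unit",b,x,"rms",np.sqrt((e**2).mean()));print(e.round(1).tolist())
cov={(1,1):(C(40,377),D(738,533)),(1,-1):(C(337,344),D(412,430)),(-1,-1):(C(352,514),D(487,325)),(-1,1):(C(57,549),D(793,422))}
rib={(1,1):(C(118,428),D(678,414)),(1,-1):(C(245,412),D(537,372)),(-1,-1):(C(250,447),D(545,357)),(-1,1):(C(124,463),D(688,397))}
for nm,sel in (("both",(0,1)),("top",(0,)),("scene",(1,))):
    o=[]
    for dct,sx,sy,z in((cov,.0475,.0805,.036),(rib,.01,.035,.062)):
        for (a,b_),v in dct.items(): o+=[(("top","scene")[i],(a*sx,b_*sy,z),v[i]) for i in sel]
    x,e=fit(o,[.5,.2,0,.1]);print("cover",nm,x,"rms",np.sqrt((e**2).mean()))
    if nm=="both":print(e.round(1).tolist())
for nm,i in(("top",0),("scene",1)):
    o=[q for q in uo(*b[1:]) if q[0]==nm];x,e=fit(o,[.48,-.17,0,-.34]);print("unit",nm,x)
for n,p in(("a?",(274,306)),("b?",(279.5,257))):
    print(n,least_squares(lambda X:proj("top",[X[0],X[1],.02])[0]-p,[.5,0]).x)
E
python3 fitall.py
```

```text
unit (np.float64(10.918859697070047), np.float64(0.034), np.float64(0.07)) [ 0.4862 -0.1695 -0.002  -0.3448] rms 0.5958791671708092
[[-0.2, -0.1], [-0.1, -1.0], [0.4, -0.3], [-0.0, -1.1], [-0.3, 0.3], [0.1, 0.6], [-0.6, 0.3], [-0.0, 1.0], [0.2, 0.7], [-1.8, -0.2], [0.1, -0.1], [-0.6, 0.1], [-0.2, 0.3]]
cover both [ 0.5694  0.2306 -0.0036  0.1166] rms 0.7467765831153048
[[0.9, -0.2], [1.4, 1.4], [0.0, -0.5], [-0.1, -0.2], [-0.1, 0.1], [-1.6, 0.3], [-1.2, 0.3], [0.1, -0.0], [-0.1, -0.2], [-0.2, 0.8], [1.1, -0.1], [-0.7, 0.1], [0.6, 0.5], [0.6, -1.6], [-1.1, 0.4], [0.3, -0.8]]
cover top [ 0.5709  0.2331 -0.0141  0.1213] rms 0.5442871643030979
cover scene [ 0.556   0.2263 -0.0142  0.1056] rms 0.7120171764196984
unit top [ 0.4867 -0.1708 -0.0077 -0.344 ]
unit scene [ 0.4653 -0.1843 -0.0168 -0.3486]
a? [0.4522 0.0068]
b? [ 0.5571 -0.0051]
```

Both fits agree with the text's heights to 2–4 mm. The unit is at (0.486, -0.170) with yaw -0.345, and the cover at (0.569, 0.231) with yaw 0.117. Next I shut the fingers and turn the tool so its y lies along the unit's x.

Emit:
servo_tool(
  commands=[
    [0,0,0,0,0,0.122,0],
    [0,0,0,0,0,0.122,0],
    [0,0,0,0,0,0.122,0],
    [0,0,0,0,0,0.122,0],
    [0,0,0,0,0,0.122,0],
    [0,0,0,0,0,0.122,0],
    [0,0,0,0,0,0.122,0],
    [0,0,0,0,0,0.122,0],
    [0,0,0,0,0,0.122,0],
    [0,0,0,0,0,0.122,0],
    [0,0,0,0,0,0.122,0],
    [0,0,0,0,0,0.122,0],
  ],
)

```text
time_s: 1.1
eef_pos: [0.2698, 0.5632, 0.2305]
ee_rot: [0.0, 0.818, 0.575, -0.001]
contact_force: [0.5, -0.3, -0.0]
finger_gap: 0.0001
```

```bash
cat > plan.py <<'E'
import sys,numpy as np
from scipy.spatial.transform import Rotation as Ro
from workcell import r
# usage: plan.py x y z yaw_of_tool_y ; prints shift in tool axes (cm) and turn
s=r.sense();q=np.array(s["ee_rot"]);R=Ro.from_quat(q[[1,2,3,0]]).as_matrix();p=np.array(s["eef_pos"])
x,y,z,w=map(float,sys.argv[1:5])
yw=np.arctan2(R[1,1],R[0,1]);d=(w-yw+np.pi)%(2*np.pi)-np.pi
Rt=np.array([[-np.sin(w),np.cos(w),0],[np.cos(w),np.sin(w),0],[0,0,-1]]).T
print("pos",p.round(4),"tilt",R[:2,2].round(4),"tool y yaw",yw.round(4),"gap",round(float(s["finger_gap"]),4))
Rt=np.array([[-np.sin(w),np.cos(w),0],[np.cos(w),np.sin(w),0],[0,0,-1.]]).T
print("shift now-axes cm",(R.T@(np.array([x,y,z])-p)*100).round(2),"after-turn-axes",(Rt.T@(np.array([x,y,z])-p)*100).round(2),"turn z",round(-d,4),"rotvec",Ro.from_matrix(R.T@Rt).as_rotvec().round(4))
print("F",np.round(s["contact_force"],2),"t",s["time_s"],"j",np.round(s["joints"],2))
E
python3 plan.py 0.470 -0.213 0.085 -0.345
```

```text
pos [0.2698 0.5632 0.2305] tilt [-0.0007 -0.0012] tool y yaw -0.3461 gap 0.0001
shift now-axes cm [-66.21  45.16  14.63] after-turn-axes [-66.28  45.09  14.55] turn z -0.0011 rotvec [-0.0002  0.0013 -0.0011]
F [ 0.5  -0.32 -0.01] t 1.1 j [ 1.05  0.31  1.63 -0.    1.2   1.4 ]
```

Emit:
servo_tool(
  commands=[
    [-3.3,2.25,0,0,0,0,0],
    [-3.3,2.25,0,0,0,0,0],
    [-3.3,2.25,0,0,0,0,0],
    [-3.3,2.25,0,0,0,0,0],
    [-3.3,2.25,0,0,0,0,0],
    [-3.3,2.25,0,0,0,0,0],
    [-3.3,2.25,0,0,0,0,0],
    [-3.3,2.25,0,0,0,0,0],
    [-3.3,2.25,0,0,0,0,0],
    [-3.3,2.25,0,0,0,0,0],
    [-3.3,2.25,0,0,0,0,0],
    [-3.3,2.25,0,0,0,0,0],
  ],
)

```text
time_s: 2.1
eef_pos: [0.3922, 0.0984, 0.2311]
ee_rot: [0.0, 0.816, 0.577, 0.0]
contact_force: [0.4, 0.9, -0.4]
finger_gap: -0.0003
```

Emit:
servo_tool(
  commands=[
    [-3.3,2.25,1,0,0,0,0],
    [-3.3,2.25,1,0,0,0,0],
    [-3.3,2.25,1,0,0,0,0],
    [-3.3,2.25,1,0,0,0,0],
    [-3.3,2.25,1,0,0,0,0],
    [-3.3,2.25,1,0,0,0,0],
    [-3.3,2.25,1,0,0,0,0],
    [-3.3,2.25,1,0,0,0,0],
    [0,0,1,0,0,0,0],
    [0,0,1,0,0,0,0],
    [0,0,1,0,0,0,0],
    [0,0,0,0,0,0,0],
  ],
)

```text
time_s: 3.1
eef_pos: [0.4716, -0.2063, 0.1184]
ee_rot: [-0.003, 0.816, 0.578, -0.001]
contact_force: [-0.6, -0.2, -1.0]
finger_gap: -0.0001
```

```bash
python3 plan.py 0.470 -0.213 0.085 -0.345; python3 - <<'E'
from workcell import r
import cv2,numpy as np
t=r.camera("top")["image"][235:335,300:420];s=r.camera("scene")["image"][110:210,190:310]
cv2.imwrite("pics/p2.png",cv2.resize(np.hstack([t,s]),None,fx=3.3,fy=3.3,interpolation=cv2.INTER_CUBIC))
E
```

```text
pos [ 0.4716 -0.2063  0.1184] tilt [-0.0056  0.0034] tool y yaw -0.3392 gap -0.0001
shift now-axes cm [-0.69  0.1   3.33] after-turn-axes [-0.69  0.08  3.34] turn z 0.0058 rotvec [-0.0065 -0.0013  0.0058]
F [-0.62 -0.23 -1.  ] t 3.1 j [-0.5   0.24  1.97  0.    0.93 -0.16]
```

View pics/p2.png

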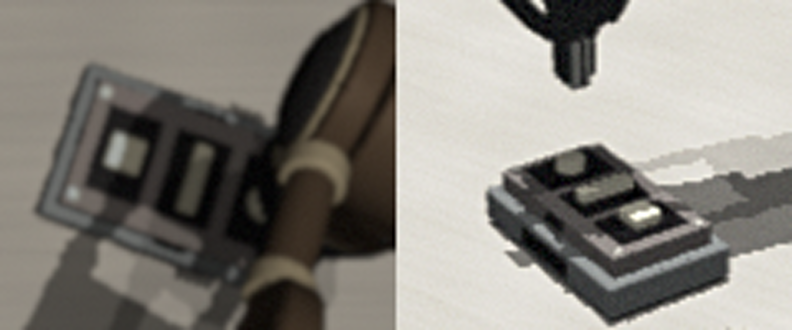

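The fingers hang over the round key, seen at about pixel (575,75) in the scene crop with the key at (570,160). I go down onto it.

Emit:
servo_tool(
  commands=[
    [-0.7,0.1,1.5,0,0,0,0],
    [0,0,1.5,0,0,0,0],
    [0,0,1.5,0,0,0,0],
    [0,0,0.5,0,0,0,0],
    [0,0,0.3,0,0,0,0],
    [0,0,0.3,0,0,0,0],
    [0,0,0.3,0,0,0,0],
    [0,0,0.2,0,0,0,0],
    [0,0,0,0,0,0,0],
  ],
)

```text
time_s: 3.95
eef_pos: [0.473, -0.2155, 0.0605]
ee_rot: [0.0, 0.816, 0.577, 0.0]
contact_force: [0.6, -0.5, 0.4]
finger_gap: -0.0004
```

```bash
python3 plan.py 0.470 -0.213 0.052 -0.345
```

```text
pos [ 0.473  -0.2155  0.0605] tilt [ 0.0004 -0.0002] tool y yaw -0.3398 gap -0.0004
shift now-axes cm [ 0.14 -0.37  0.85] after-turn-axes [ 0.14 -0.37  0.85] turn z 0.0052 rotvec [0.0004 0.0001 0.0052]
F [ 0.59 -0.53  0.39] t 3.95 j [-0.51  0.34  1.99  0.    0.81 -0.17]
```

Emit:
servo_tool(
  commands=[
    [0.14,-0.35,0,0,0,0,0],
    [0,0,0.2,0,0,0,0],
    [0,0,0.2,0,0,0,0],
    [0,0,0.2,0,0,0,0],
    [0,0,0.1,0,0,0,0],
    [0,0,0,0,0,0,0],
  ],
)

```text
time_s: 4.45
eef_pos: [0.4699, -0.213, 0.0533]
ee_rot: [-0.0, 0.817, 0.577, -0.0]
contact_force: [-1.3, 1.9, 4.0]
finger_gap: -0.0
```

Emit:
servo_tool(
  commands=[
    [0,0,0.1,0,0,0,0],
    [0,0,0.1,0,0,0,0],
    [0,0,0.05,0,0,0,0],
    [0,0,0,0,0,0,0],
  ],
)

```text
time_s: 4.78
eef_pos: [0.47, -0.213, 0.0519]
ee_rot: [-0.0, 0.817, 0.577, -0.0]
contact_force: [-3.7, 2.4, 11.7]
finger_gap: -0.0
```

The round key is bottomed at 11.7 N with z = 0.052, as expected. Next the square key, 92 mm along.

Emit:
servo_tool(
  commands=[
    [0,0,-1.5,0,0,0,0],
    [0,0,-1.2,0,0,0,0],
    [3.1,0,0,0,0,0,0],
    [3.1,0,0,0,0,0,0],
    [3.0,0,0,0,0,0,0],
    [0,0,0.8,0,0,0,0],
    [0,0,0.6,0,0,0,0],
    [0,0,0,0,0,0,0],
  ],
)

```text
time_s: 5.45
eef_pos: [0.4995, -0.1261, 0.0624]
ee_rot: [-0.001, 0.816, 0.578, -0.001]
contact_force: [-0.6, -0.4, 0.3]
finger_gap: -0.0002
```

```bash
python3 plan.py 0.5016 -0.1262 0.052 -0.345
```

```text
pos [ 0.4995 -0.1261  0.0624] tilt [-0.0025  0.0004] tool y yaw -0.3391 gap -0.0002
shift now-axes cm [0.06 0.2  1.04] after-turn-axes [0.06 0.2  1.04] turn z 0.0059 rotvec [-0.0025  0.0005  0.0059]
F [-0.59 -0.42  0.31] t 5.45 j [-0.33  0.33  2.   -0.    0.81  0.01]
```

Emit:
servo_tool(
  commands=[
    [0,0.2,0.2,0,0,0,0],
    [0,0,0.2,0,0,0,0],
    [0,0,0.2,0,0,0,0],
    [0,0,0.2,0,0,0,0],
    [0,0,0.2,0,0,0,0],
    [0,0,0.05,0,0,0,0],
    [0,0,0,0,0,0,0],
    [0,0,0,0,0,0,0],
  ],
)

```text
time_s: 6.12
eef_pos: [0.5029, -0.1277, 0.0537]
ee_rot: [0.001, 0.817, 0.577, -0.0]
contact_force: [-1.9, -3.3, 4.2]
finger_gap: -0.0001
```

Emit:
servo_tool(
  commands=[
    [0,0,0.1,0,0,0,0],
    [0,0,0.1,0,0,0,0],
    [0,0,0.07,0,0,0,0],
    [0,0,0,0,0,0,0],
  ],
)

```text
time_s: 6.45
eef_pos: [0.503, -0.1276, 0.052]
ee_rot: [0.0, 0.816, 0.577, -0.0]
contact_force: [-4.7, -2.8, 12.3]
finger_gap: -0.0001
```

The square key is bottomed at 12.3 N. Now the long key.

Emit:
servo_tool(
  commands=[
    [0,0,-1.5,0,0,0,0],
    [0,0,-1.2,0,0,0,0],
    [-2.3,-0.1,0,0,0,0,0],
    [-2.2,0,0,0,0,0,0],
    [0,0,0.8,0,0,0,0],
    [0,0,0.7,0,0,0,0],
    [0,0,0.3,0,0,0,0],
    [0,0,0.2,0,0,0,0],
    [0,0,0.2,0,0,0,0],
    [0,0,0.2,0,0,0,0],
    [0,0,0,0,0,0,0],
    [0,0,0,0,0,0,0],
  ],
)

```text
time_s: 7.45
eef_pos: [0.4861, -0.1683, 0.0535]
ee_rot: [-0.001, 0.816, 0.577, -0.0]
contact_force: [-3.4, 1.9, 3.8]
finger_gap: -0.0003
```

```bash
python3 plan.py 0.486 -0.1695 0.052 -0.345
```

```text
pos [ 0.4861 -0.1683  0.0535] tilt [-0.0014  0.0011] tool y yaw -0.3397 gap -0.0003
shift now-axes cm [-0.12  0.03  0.15] after-turn-axes [-0.12  0.03  0.15] turn z 0.0053 rotvec [-0.0017 -0.0006  0.0053]
F [-3.42  1.89  3.81] t 7.45 j [-0.42  0.35  2.    0.    0.79 -0.08]
```

Emit:
servo_tool(
  commands=[
    [0,0,0.1,0,0,0,0],
    [0,0,0.1,0,0,0,0],
    [0,0,0.07,0,0,0,0],
    [0,0,0,0,0,0,0],
  ],
)

```text
time_s: 7.78
eef_pos: [0.4868, -0.1688, 0.0519]
ee_rot: [-0.0, 0.817, 0.577, 0.0]
contact_force: [-4.5, 3.5, 10.3]
finger_gap: 0.0002
```

```bash
python3 plan.py 0.569 0.231 0.19 0.117
```

```text
pos [ 0.4868 -0.1688  0.0519] tilt [-0.0003  0.0008] tool y yaw -0.3403 gap 0.0002
shift now-axes cm [ 40.44  -5.6  -13.77] after-turn-axes [ 38.74  12.83 -13.81] turn z -0.4573 rotvec [-4.000e-04 -8.000e-04 -4.573e-01]
F [-4.53  3.49 10.28] t 7.7833 j [-0.42  0.35  2.    0.    0.79 -0.08]
```

The long key is done at 10 N. Now I rise, open the gripper and go over the cover.

Emit:
servo_tool(
  commands=[
    [0,0,-1.5,0,0,0,0],
    [0,0,-3,0,0,0,0],
    [0,0,-3.1,0,0,-0.115,1],
    [0,0,-3.1,0,0,-0.114,1],
    [0,0,-3.1,0,0,-0.114,1],
    [0,0,0,0,0,-0.114,1],
    [3.87,1.28,0,0,0,0,1],
    [3.87,1.28,0,0,0,0,1],
    [3.87,1.28,0,0,0,0,1],
    [3.87,1.28,0,0,0,0,1],
    [3.87,1.28,0,0,0,0,1],
    [3.87,1.28,0,0,0,0,1],
  ],
)

```text
time_s: 8.78
eef_pos: [0.5373, 0.0723, 0.1892]
ee_rot: [0.001, 0.665, 0.747, 0.001]
contact_force: [0.1, -0.7, -0.2]
finger_gap: 0.0852
```

Emit:
servo_tool(
  commands=[
    [3.87,1.28,0,0,0,0,1],
    [3.87,1.28,0,0,0,0,1],
    [3.87,1.28,0,0,0,0,1],
    [3.87,1.28,0,0,0,0,1],
    [0,0,3,0,0,0,1],
    [0,0,3,0,0,0,1],
    [0,0,1,0,0,0,1],
    [0,0,0,0,0,0,1],
  ],
)

```text
time_s: 9.45
eef_pos: [0.5659, 0.2295, 0.1148]
ee_rot: [-0.002, 0.664, 0.747, -0.003]
contact_force: [-0.1, 0.3, 0.2]
finger_gap: 0.0853
```

```bash
python3 plan.py 0.569 0.231 0.042 0.117; python3 - <<'E'
from workcell import r
import cv2,numpy as np
t=r.camera("top")["image"][200:300,100:220];s=r.camera("scene")["image"][185:305,330:474]
u=r.camera("top")["image"][245:335,305:413];cv2.imwrite("pics/unit_clear.png",r.camera("top")["image"]);cv2.imwrite("pics/scene3.png",r.camera("scene")["image"])
f=lambda i:cv2.resize(i,(400,333),interpolation=cv2.INTER_CUBIC)
cv2.imwrite("pics/p3.png",np.hstack([f(t),f(s)]))
E
```

```text
pos [0.5659 0.2295 0.1148] tilt [-0.0064 -0.0021] tool y yaw 0.1173 gap 0.0853
shift now-axes cm [0.13 0.37 7.28] after-turn-axes [0.12 0.33 7.28] turn z 0.0003 rotvec [-0.0066  0.0014  0.0003]
F [-0.05  0.27  0.19] t 9.45 j [ 0.31  0.41  1.75 -0.    0.99  0.2 ]
```

View pics/p3.png

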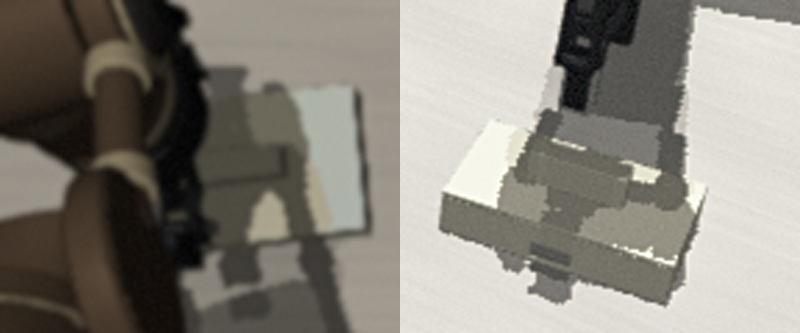

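The fingers straddle the rib from above (in the scene crop, fingers at (575,90), rib at (575,180)). I go down and grip.

Emit:
servo_tool(
  commands=[
    [0.1,0.3,1.5,0,0,0,1],
    [0,0,1.5,0,0,0,1],
    [0,0,1.5,0,0,0,1],
    [0,0,1,0,0,0,1],
    [0,0,0.5,0,0,0,1],
    [0,0,0.5,0,0,0,1],
    [0,0,0.5,0,0,0,1],
    [0,0,0,0,0,0,1],
    [0,0,0,0,0,0,1],
  ],
)

```text
time_s: 10.45
eef_pos: [0.5717, 0.2316, 0.0492]
ee_rot: [0.0, 0.665, 0.747, 0.0]
contact_force: [-0.6, -0.8, 1.0]
finger_gap: 0.0857
```

```bash
python3 plan.py 0.569 0.231 0.042 0.117
```

```text
pos [0.5717 0.2316 0.0492] tilt [0.0004 0.0001] tool y yaw 0.117 gap 0.0857
shift now-axes cm [-0.03 -0.27  0.72] after-turn-axes [-0.03 -0.27  0.72] turn z -0.0 rotvec [ 0.0005 -0.0001 -0.    ]
F [-0.63 -0.85  0.98] t 10.45 j [ 0.31  0.51  1.76 -0.    0.87  0.2 ]
```

Emit:
servo_tool(
  commands=[
    [0,-0.27,0.35,0,0,0,1],
    [0,0,0.35,0,0,0,1],
    [0,0,0,0,0,0,0],
    [0,0,0,0,0,0,0],
    [0,0,0,0,0,0,0],
    [0,0,0,0,0,0,0],
    [0,0,0,0,0,0,0],
    [0,0,0,0,0,0,0],
    [0,0,0,0,0,0,0],
    [0,0,0,0,0,0,0],
  ],
  squeeze=90,
)

```text
time_s: 11.28
eef_pos: [0.5693, 0.2314, 0.0424]
ee_rot: [0.0, 0.665, 0.747, 0.001]
contact_force: [0.2, 0.4, 1.6]
finger_gap: 0.0182
```

```bash
python3 plan.py 0.486 -0.1695 0.19 -0.345
```

```text
pos [0.5693 0.2314 0.0424] tilt [0.0011 0.0004] tool y yaw 0.117 gap 0.0182
shift now-axes cm [-38.84 -12.94 -14.79] after-turn-axes [-40.54   5.72 -14.76] turn z 0.462 rotvec [ 0.0011 -0.0005  0.462 ]
F [0.17 0.39 1.6 ] t 11.2833 j [ 0.32  0.52  1.77 -0.    0.85  0.2 ]
```

Gripped, with gap 18 mm and the cover's underside 42.4 mm below the TCP. I lift and carry.

Emit:
servo_tool(
  commands=[
    [0,0,-0.5,0,0,0,0],
    [0,0,-1,0,0,0,0],
    [0,0,-2,0,0,0,0],
    [0,0,-3,0,0,0,0],
    [0,0,-3,0,0,0,0],
    [0,0,-1.3,0,0,0,0],
    [-2,-0.67,0,0,0,0,0],
    [-3.2,-1.06,0,0,0,0,0],
    [-3.2,-1.06,0,0,0,0,0],
    [-3.2,-1.06,0,0,0,0,0],
    [-3.2,-1.06,0,0,0,0,0],
    [-3.2,-1.06,0,0,0,0,0],
  ],
)

```text
time_s: 12.28
eef_pos: [0.5294, 0.0441, 0.1497]
ee_rot: [-0.0, 0.664, 0.747, -0.0]
contact_force: [1.1, -0.5, -1.3]
finger_gap: 0.0182
```

Emit:
servo_tool(
  commands=[
    [-3.2,-1.06,0,0,0,0,0],
    [-3.2,-1.06,0,0,0,0,0],
    [-3.2,-1.06,0,0,0,0,0],
    [-3.2,-1.06,0,0,0,0,0],
    [-3.2,-1.06,0,0,0,0,0],
    [-3.2,-1.06,0,0,0,0,0],
    [-1.64,-0.61,0,0,0,0,0],
    [0,0,0,0,0,0.115,0],
    [0,0,0,0,0,0.115,0],
    [0,0,0,0,0,0.115,0],
    [0,0,0,0,0,0.117,0],
    [0,0,0,0,0,0,0],
  ],
)

```text
time_s: 13.28
eef_pos: [0.4851, -0.1696, 0.1496]
ee_rot: [-0.0, 0.819, 0.574, -0.0]
contact_force: [0.7, 0.3, -0.3]
finger_gap: 0.0179
```

```bash
python3 plan.py 0.486 -0.1695 0.1 -0.345; python3 - <<'E'
from workcell import r
import cv2,numpy as np
t=r.camera("top")["image"];s=r.camera("scene")["image"];cv2.imwrite("pics/t4.png",t);cv2.imwrite("pics/s4.png",s)
f=lambda i:cv2.resize(i,(400,400),interpolation=cv2.INTER_CUBIC)
cv2.imwrite("pics/p4.png",np.hstack([f(t[235:345,300:410]),f(s[115:215,200:300])]))
E
```

```text
pos [ 0.4851 -0.1696  0.1496] tilt [-0.0006  0.0003] tool y yaw -0.3473 gap 0.0179
shift now-axes cm [0.04 0.09 4.96] after-turn-axes [0.04 0.09 4.96] turn z -0.0023 rotvec [-0.0007 -0.0001 -0.0023]
F [ 0.69  0.28 -0.32] t 13.2833 j [-0.42  0.19  1.96  0.    0.99 -0.07]
```

View pics/p4.png

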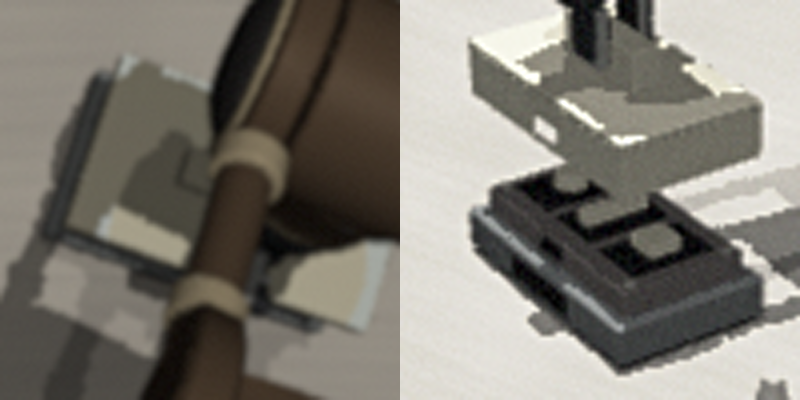

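The cover hangs level above the unit in the scene crop: cover corners at (470,45), (762,100) and (632,198), unit corners at (472,212) and (762,275). I refine both poses with an edge fit in the same cameras, so calibration bias cancels.

```bash
cat > edge.py <<'E'
from vis import *
import cv2
from scipy.optimize import minimize
from scipy.ndimage import map_coordinates as mc
np.set_printoptions(precision=4,suppress=True)
def rect(hx,hy,z,cy=0):
    c=[(hx,cy+hy,z),(hx,cy-hy,z),(-hx,cy-hy,z),(-hx,cy+hy,z)];return [(c[i],c[(i+1)%4]) for i in range(4)]
def prof(f):
    g=cv2.GaussianBlur(cv2.imread(f).astype(np.float32),(0,0),.8)
    return [cv2.Sobel(g,cv2.CV_32F,1,0)/8,cv2.Sobel(g,cv2.CV_32F,0,1)/8]
def score(q,segs,n,G,z):
    c,s=np.cos(q[2]),np.sin(q[2]);R=np.array([[c,-s,0],[s,c,0],[0,0,1]]);t=np.linspace(.05,.95,40)[:,None];tot=0
    for a,b in segs:
        P=(np.array(a)+(np.array(b)-np.array(a))*t)@R.T+[q[0],q[1],z];p=proj(n,P);d=p[-1]-p[0];L=np.hypot(*d);nn=np.array([-d[1],d[0]])/L
        g=sum(nn[k]*np.stack([mc(G[k][...,ch],[p[:,1],p[:,0]],order=1) for ch in range(3)]) for k in(0,1))
        tot+=L*np.minimum(np.abs(g).mean(0),12).mean()
    return -tot
def run(name,jobs,x0,z):
    f=lambda q:sum(score(q,s,n,G,z) for n,s,G in jobs)
    best=min((minimize(f,np.array(x0)+d,method="Nelder-Mead",options=dict(initial_simplex=np.array(x0)+d+np.array([[0,0,0],[.003,0,0],[0,.003,0],[0,0,.03]]))) for d in np.random.default_rng(0).normal(0,1,(12,3))*[.003,.003,.01]),key=lambda o:o.fun)
    print(name,best.x,round(best.fun,1))
    return best.x
ut=rect(.052,.085,.03)+rect(.042,.075,.046)+rect(.011,.011,.058,.046)+rect(.022,.0055,.058)
us=ut
cvt=rect(.0475,.0805,.036)+rect(.01,.035,.062)
b=rect(.0475,.0805,0);v=[((.0475,a,0),(.0475,a,.036)) for a in(.0805,-.0805)]+[((-.0475,.0805,0),(-.0475,.0805,.036))]
cvs=rect(.0475,.0805,.036)+[b[0],b[3]]+v
E
python3 - <<'E'
from edge import *
T0,S0,T4,S4=[prof(f"pics/{f}.png") for f in("top0","scene0","t4","s4")]
run("unit top",[("top",ut,T0)],[.486,-.17,-.345],0)
run("unit scene",[("scene",us,S0)],[.486,-.17,-.345],0)
run("unit both",[("top",ut,T0),("scene",us,S0)],[.486,-.17,-.345],0)
for n,j in(("top",[("top",cvt,T0)]),("scene",[("scene",cvs,S0)]),("both",[("top",cvt,T0),("scene",cvs,S0)])): run("cover0 "+n,j,[.569,.231,.117],0)
run("cover4 scene",[("scene",cvs,S4)],[.486,-.17,-.345],.1072)
run("cover4 top",[("top",rect(.0475,.0805,.036),T4)],[.486,-.17,-.345],.1072)
E
```

```text
unit top [ 0.4856 -0.1671 -0.3437] -4306.9
unit scene [ 0.4902 -0.1672 -0.2953] -4153.7
unit both [ 0.4856 -0.1672 -0.3477] -8393.6
cover0 top [0.5691 0.2312 0.1195] -2435.7
cover0 scene [0.5721 0.2322 0.1347] -3840.1
cover0 both [0.5703 0.2317 0.1298] -6160.1
cover4 scene [ 0.4907 -0.1658 -0.3289] -2510.2
cover4 top [ 0.4835 -0.1691 -0.3243] -1779.9
```

```bash
python3 - <<'E'
from edge import *
def draw(f,n,x0,y0,w,h,k,items):
    im=cv2.resize(cv2.imread(f"pics/{f}.png")[y0:y0+h,x0:x0+w],None,fx=k,fy=k,interpolation=cv2.INTER_CUBIC)
    for q,z,segs,col in items:
        c,s=np.cos(q[2]),np.sin(q[2]);R=np.array([[c,-s,0],[s,c,0],[0,0,1]])
        for a,b in segs:
            p=(proj(n,np.array([a,b])@R.T+[q[0],q[1],z])-[x0,y0]+.5)*k-.5
            cv2.line(im,*[tuple(int(v*16) for v in r) for r in p],col,1,cv2.LINE_AA,4)
    return im
U=ut+rect(.011,.011,.058,-.046)
g=[([.4856,-.1671,-.3445],0,U,(0,255,0))]
c=[([.4851,-.1696,-.347],.1072,rect(.0475,.0805,.036)+rect(.0475,.0805,0)+v,(0,0,255))]
A=np.hstack([draw("top0","top",308,250,100,75,4,g),draw("scene0","scene",210,145,100,75,4,g)])
B=np.hstack([draw("t4","top",300,245,100,75,4,c),draw("s4","scene",205,112,100,75,4,c)])
cv2.imwrite("pics/ov.png",np.vstack([A,B]))
E
```

```text
(no output)
```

View pics/ov.png

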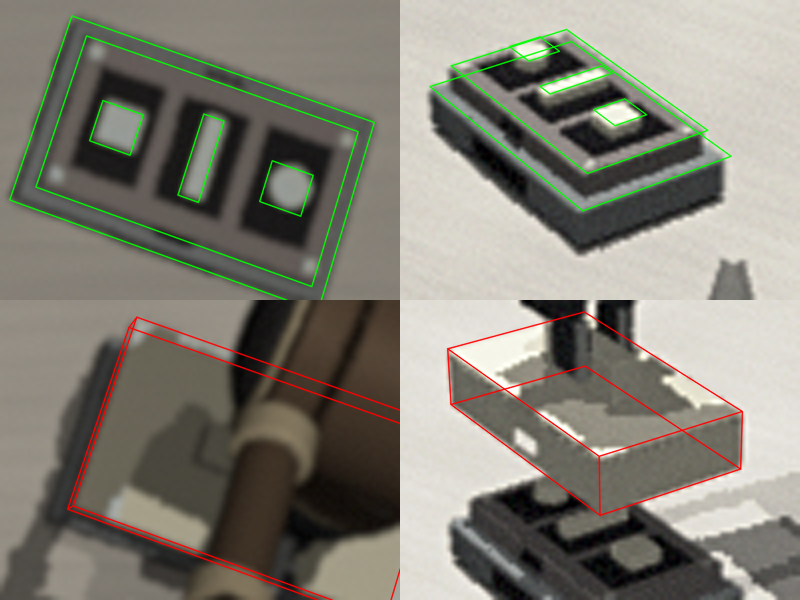

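With the cover at the TCP pose, the overlay matches the image well in the scene view. The unit overlay is about 1 px off at y = -0.167, which supports y = -0.1695. I go down in steps, watching the force.

Emit:
servo_tool(
  commands=[
    [0.03,0.09,1,0,0,-0.002,0],
    [0,0,1.5,0,0,0,0],
    [0,0,1.5,0,0,0,0],
    [0,0,1,0,0,0,0],
    [0,0,0.4,0,0,0,0],
    [0,0,0,0,0,0,0],
    [0,0,0,0,0,0,0],
  ],
)

```text
time_s: 13.97
eef_pos: [0.4866, -0.1696, 0.0957]
ee_rot: [-0.0, 0.817, 0.576, -0.0]
contact_force: [-0.6, 0.4, -0.9]
finger_gap: 0.0184
```

```bash
python3 plan.py 0.486 -0.1695 0.085 -0.345; python3 - <<'E'
from workcell import r
import cv2,numpy as np
s=r.camera("scene")["image"];t=r.camera("top")["image"];cv2.imwrite("pics/s5.png",s);cv2.imwrite("pics/t5.png",t)
cv2.imwrite("pics/p5.png",np.hstack([cv2.resize(i,(400,400),interpolation=cv2.INTER_CUBIC) for i in(t[245:335,310:400],s[130:210,210:290])]))
E
```

```text
pos [ 0.4866 -0.1696  0.0957] tilt [-0.0003  0.0001] tool y yaw -0.3424 gap 0.0184
shift now-axes cm [-0.01 -0.06  1.07] after-turn-axes [-0.01 -0.06  1.07] turn z 0.0026 rotvec [-0.0003 -0.      0.0026]
F [-0.56  0.35 -0.86] t 13.9667 j [-0.42  0.28  1.99 -0.    0.88 -0.08]
```

View pics/p5.png

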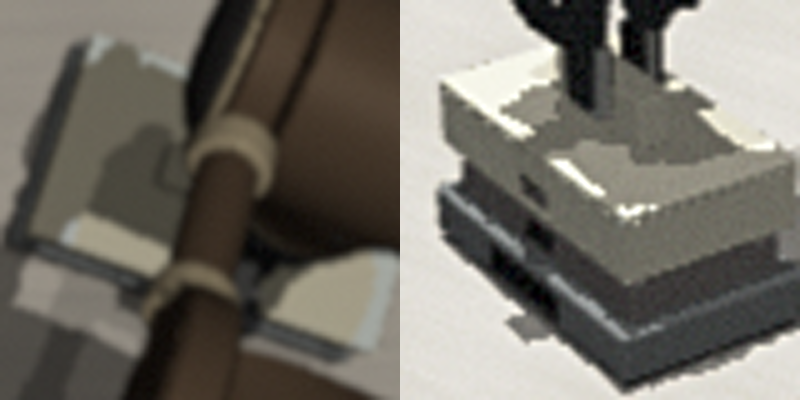

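The cover sits concentric over the neck: the catch and window line up at (535,190) and (540,235). I continue slowly.

Emit:
servo_tool(
  commands=[
    [0,-0.04,0.2,0,0,0.002,0],
    [0,0,0.2,0,0,0,0],
    [0,0,0.2,0,0,0,0],
    [0,0,0.15,0,0,0,0],
    [0,0,0.15,0,0,0,0],
    [0,0,0,0,0,0,0],
    [0,0,0,0,0,0,0],
  ],
)

```text
time_s: 14.65
eef_pos: [0.486, -0.1695, 0.0867]
ee_rot: [-0.0, 0.818, 0.575, -0.0]
contact_force: [-0.4, -0.3, -0.8]
finger_gap: 0.0183
```

No contact force with the underside at 44 mm, so the cover has gone over the neck. Further down to the catches.

Emit:
servo_tool(
  commands=[
    [0,0,0.15,0,0,0,0],
    [0,0,0.15,0,0,0,0],
    [0,0,0.15,0,0,0,0],
    [0,0,0.1,0,0,0,0],
    [0,0,0,0,0,0,0],
  ],
)

```text
time_s: 15.07
eef_pos: [0.4866, -0.1697, 0.0819]
ee_rot: [0.0, 0.818, 0.575, 0.0]
contact_force: [-0.3, 0.6, 2.8]
finger_gap: 0.0179
```

Emit:
servo_tool(
  commands=[
    [0,0,0.1,0,0,0,0],
    [0,0,0.1,0,0,0,0],
    [0,0,0,0,0,0,0],
  ],
)

```text
time_s: 15.32
eef_pos: [0.4871, -0.1699, 0.081]
ee_rot: [0.001, 0.818, 0.575, 0.0]
contact_force: [-1.7, 0.6, 8.7]
finger_gap: 0.0181
```

Emit:
servo_tool(
  commands=[
    [0,0,0.1,0,0,0,0],
    [0,0,0.1,0,0,0,0],
    [0,0,0.1,0,0,0,0],
    [0,0,0.1,0,0,0,0],
    [0,0,0,0,0,0,0],
  ],
)

```text
time_s: 15.73
eef_pos: [0.4878, -0.1703, 0.0772]
ee_rot: [0.002, 0.818, 0.575, 0.001]
contact_force: [0.8, -0.2, 0.7]
finger_gap: 0.0176
```

Emit:
servo_tool(
  commands=[
    [0,0,0.1,0,0,0,0],
    [0,0,0.1,0,0,0,0],
    [0,0,0,0,0,0,0],
  ],
)

```text
time_s: 15.98
eef_pos: [0.4854, -0.1692, 0.0725]
ee_rot: [-0.001, 0.818, 0.575, -0.0]
contact_force: [0.5, 1.0, 0.3]
finger_gap: 0.0181
```

It snapped: the force dropped and the TCP went to 0.0725, which puts the cover's underside at 30.1 mm. Now I build up the press.

Emit:
servo_tool(
  commands=[
    [0,0,0.1,0,0,0,0],
    [0,0,0.05,0,0,0,0],
    [0,0,0,0,0,0,0],
    [0,0,0,0,0,0,0],
  ],
)

```text
time_s: 16.32
eef_pos: [0.4854, -0.1692, 0.0723]
ee_rot: [-0.001, 0.818, 0.575, -0.001]
contact_force: [-3.3, 1.2, 7.2]
finger_gap: 0.0179
```

Emit:
servo_tool(
  commands=[
    [0,0,0.07,0,0,0,0],
    [0,0,0,0,0,0,0],
    [0,0,0,0,0,0,0],
    [0,0,0,0,0,0,0],
    [0,0,0,0,0,0,0],
    [0,0,0,0,0,0,0],
  ],
)

```text
time_s: 16.82
eef_pos: [0.4854, -0.1692, 0.0723]
ee_rot: [-0.001, 0.818, 0.575, -0.001]
contact_force: [-3.8, 2.0, 11.6]
finger_gap: 0.0176
```

```bash
python3 plan.py 0.486 -0.1695 0.0724 -0.345; python3 - <<'E'
from workcell import r
import cv2,numpy as np
s=r.camera("scene")["image"];t=r.camera("top")["image"]
cv2.imwrite("pics/p6.png",np.hstack([cv2.resize(t,None,fx=.75,fy=.75),cv2.resize(s[135:214,210:289],(315,315),interpolation=cv2.INTER_CUBIC)]))
E
```

```text
pos [ 0.4854 -0.1692  0.0723] tilt [-0.0024  0.001 ] tool y yaw -0.345 gap 0.0176
shift now-axes cm [-0.01  0.07 -0.01] after-turn-axes [-0.01  0.07 -0.01] turn z 0.0 rotvec [-0.0026 -0.0001  0.    ]
F [-3.8   2.03 11.61] t 16.8167 j [-0.42  0.32  2.   -0.    0.83 -0.08]
```

View pics/p6.png

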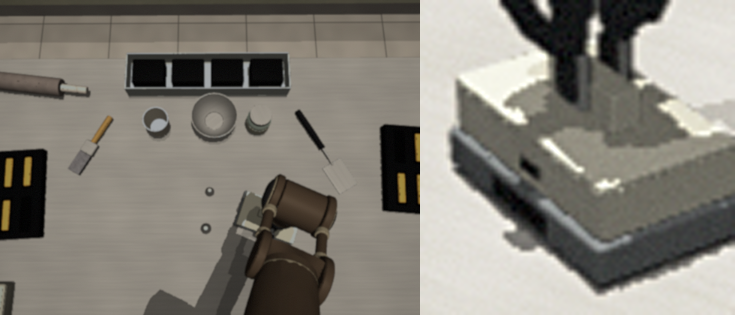

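The cover stands on the shoulder with the catch in its window (dark spot at (530,163)), and the nozzles and the other things are where they were. The press is 11.6 N and steady, so I hand in.

```bash
python3 -c "
from workcell import r
print(r.close_job());print(r.sense()['contact_force'])"
```

```text
the job is handed in; nothing more can be done
None
the job is handed in; nothing more can be done
```

The timer is set and the cover is home on both catches. I handed the job in at about 17 s with the gripper still pressing it down. `close_job` gives no verdict, so this rests on my own readings.

- **Keys:** I pressed round, then square, then long, each to its stop. The forces were 11.7, 12.3 and 10.3 N, with the fingertips at z = 52 mm as expected.
- **Cover:** I gripped it by the rib and fitted it over the neck without contact. It met the catches at about 10 mm above home; the force built to at least 8.7 N, then dropped to almost nothing as it snapped in.
- **Last checks:** The cover's underside is at about 30 mm, judged from the gripper height. It was within 1 mm of the measured unit centre, with the yaw matching and tilt under 0.003 rad. The press held at 11.6 N vertical, with about 4 N sideways. The last picture shows the catch on the visible side out in its window and the bystanders apparently unmoved.
- **Disagreements and gaps:**
  - An automatic edge fit put the unit about 2.4 mm off in y. An overlay supported my hand-picked points, and the free fit confirmed them.
  - I could not see the far catch. I infer it is out from the level seating and the drop in force.
  - The force reading after hand-in returned nothing.

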